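# Close up a layer of bread cartons and hold it for strapping

### The job

On the small pallet slab, set the green-banded kraft carton lengthwise beside the kraft carton already there, just across the middle line, then set the white carton crosswise in front of the two, so that the three make one neat rectangle between the outer blue lines; put them down, do not drop them. Then push the white carton so that the whole layer closes up tight against the sprung stop bar and the bar's pointer stands in the green zone (never into the red), and finish while still holding that steady push, as a third hand for the colleague who will strap the layer. Leave the other things on the table where they are.

Things in the scene. Friction and masses are not known exactly. Their poses are not given: they have to be found in the camera images.
- jig: plywood pallet slab fixed to the table, 300 (x, away from the robot, to the stop) x 220 (y), top 20 above the table; origin: its centre at table height. Blue lines along x at y = -62.5, 0, +62.5. At the far end (x 138 to 150) a bracket, 85 above the table, carries the stop bar; beside the bar (x 80 to 150, y 86 to 108) a scale block, top 56 above the table.
- stop_face (a point): centre of the near face of the aluminium stop bar, 42 above the table; the bar is 150 wide (y), 15 thick (x), from 21 to 66 above the table; axes as the slab's. The free bar's face is at x = +85 of the slab and moves along +x when pushed.
- stop_bar (a joint): how far the stop bar is pressed back to the slab's +x, m: 0 free, 0.035 hard end. Spring: 0.8 N per mm. Black pointer at its +y end, in line with the bar's near face, over the scale block: white 0 to 8 mm, green 8 to 18 (6.4 to 14.4 N), white to 26, red beyond. Friction of the three cartons on the slab adds some 2 to 7 N to the push needed.
- carton_first: plain kraft carton with pale paper labels, already standing on the slab on the +y side of the middle line, lengthwise (its x along the slab's), its far end 0 to 20 short of the stop. Size 120 (x) x 60 (y) x 55 high; on its flat top a centred ridge to pinch from above, 90 (x) x 12 thick (y) x 28 high. Rigid, 0.15 to 0.29 kg. Origin: centre of underside; same turned half round.
- carton_beside: kraft carton with green bands, standing somewhere on the table beside the slab; goes lengthwise on the slab on the -y side of the middle line. Size 120 (x) x 60 (y) x 55 high; on its flat top a centred ridge to pinch from above, 90 (x) x 12 thick (y) x 28 high. Rigid, 0.15 to 0.29 kg. Origin: centre of underside; same turned half round.
- carton_across: white carton with red bands, standing somewhere on the table beside the slab; goes crosswise (its x along the slab's y) in front of the other two, on the robot's side. Size 120 (x) x 60 (y) x 55 high; on its flat top a centred ridge to pinch from above, 90 (x) x 12 thick (y) x 28 high. Rigid, 0.15 to 0.29 kg. Origin: centre of underside; same turned half round.
- loaf_pan: dark steel mini loaf pan with a baked loaf in it, 125 x 68 x 55 high; origin under its centre. Leave it alone.
- seed_jar: amber glass jar with steel lid, 68 diameter, 100 high; origin under its centre. Leave it alone.
- tape_roll: orange roll lying flat, 100 diameter, 45 high; beyond the slab to the right. Leave it alone.
- mug: blue mug, 80 diameter, 90 high; beyond the slab to the left. Leave it alone.
- spatula: spatula lying on the table to the robot's right. Leave it alone.
- spray: white bottle, 60 diameter, 120 high; at the left side. Leave it alone.
Things that resemble listed ones, but are neither listed nor needed, are in the scene too. What is shaped like the carton_across but purple is not meant. What is shaped like the carton_beside but purple is not meant.

How it is judged:
By the outcome, as a careful person would: the job done as asked, in the order asked, and still so for the second after the job is handed in, while the arm keeps its last pose, push and grip.
It also fails if it takes over 70 s, if anything falls off the work surface, if the arm or the gripper's body presses on something with over 40 N, if the wrist force passes 120 N, or if a joint passes its speed limit or range.

### The arm

A 6-joint arm with a two-finger parallel gripper is mounted at the origin on the work surface. World frame = base frame: x ahead of the robot, y to its left, z up, the work surface at z = 0. Lengths are in m, angles in rad, forces in N, time in s.
With the tool pointing down it reaches from about 0.325 to 0.775 m from the base axis. Payload 5.5 kg.
Tool frame: the origin (TCP) lies at the very end of the fingers, on their centre line; the grasp point (between the pads) lies 19 mm behind it; z points along the fingers, y is the line along which they close (so a half turn about z gives the same grasp; the last joint's range is limited). The gripper opens to 88 mm and grips with 3 to 60 N. Pads are 20 mm wide; open, the fingers measure 115 mm over their backs; the gripper's body (75 mm by 178 mm) begins 61 mm behind the grasp point.
Start: joints at [-1.275, 0.091, 1.231, -0, 1.82, -0.057], TCP at [0.207, -0.563, 0.223] pointing down, gripper open.
Joint ranges: [-2.87, 2.87], [-0.86, 2.18], [0.17, 2.46], [-1.51, 4.65], [0.06, 2.69], [-2.65, 2.65]. Speed limits (rad/s): [2.57, 2.57, 3.01, 3.14, 3.14, 3.14].

### API

Orientations are given as a rotation vector (axis times angle).
In Python, from rig import arm gives the robot as it stands.
- The arm moves only by the tool play_rows, never from a script. Its argument "steps" is a list of rows, each an object with "fingers": the finger opening in cm, from 0 to 8.78; "offset": the shift along the tool's x, y, z in cm, a list of three; "delta_rot": the turn, a rotation vector about the tool's x, y, z in rad, a list of three. A call has exactly 10 rows; each row shifts and turns the commanded pose from where the row before left it, along the tool's axes as they then stand; what a row does not reach is not made up. A row lasts 1/8 s, in which the tool goes at most 62.5 mm and 10.7 degrees, less where a joint would pass 70% of its speed; a pose out of reach is approached as far as the arm can. A call with a gripper value outside its range is refused whole. The fingers move at their own pace and stop on an object; "force" is the grip in N (left out, the last holds). Time passes only in rows, so rows that do not move let the fingers close, or fill a call up. It gives the time, the measured TCP pose, the force, the opening and the grip force at its end, in the units of the state.
- arm.get_state(): the state, without advancing time (a new reading comes with each control period).
- arm.capture(name): name is "scene" or "top"; returns a dict with "img" (400x640x3 uint8, red, green, blue), "range_z" (400x640 float32, m along the optical axis (not along the pixel's ray), 0 where there is no reading), "intrinsics" (3x3 intrinsics, pixels), "distortion" ([k1, k2, p1, p2, k3] as OpenCV has them; the pictures are not rectified), "cam_to_world" (4x4, takes a point from camera to world coordinates). Camera axes: x right, y down, z forward; pixel columns grow to the right and rows downward; lengths in m; the calibration is good to about 2 mm. A picture is of the moment at which its call begins.
- arm.close_job(): hands the job in; it is judged then, once.
The state is a dict: "time": time; "joint_pos": joint angles; "dq": joint speeds; "tau": joint torques, N m; "position": TCP position; "tcp_rot": TCP orientation; "force": force on the tool from outside, world axes, zero at the start; "wrist_torque": the same for the moment, N m; "opening": finger opening in m; "grasp_force": force on a finger pad.
Only numpy, scipy, OpenCV 4.12 (cv2) and the standard library are available. Lean on these libraries where they do the work, as an engineer would, in place of code of your own. Each camera call takes 0.05 s, during which the arm holds its last target. There are 200 camera calls.

## Working session

There is one attempt and no reset: what is moved stays moved. The work goes in short steps, Python scripts to look and compute and a tool call to move; the robot and the scene stay as the last step left them, time stands still between calls to the robot, and variables do not carry over. Pictures are saved under pics/ and viewed, at most 10 in all, crops included, and the job is handed in when it is done.

Besides the shell and the picture viewer there is one more tool, called after "Emit:" in YAML: its name, and indented under it one key for each argument. play_rows: Moves the arm, as the interface text tells. Its arguments: {"type":"object","properties":{"steps":{"type":"array","items":{"type":"object","properties":{"fingers":{"type":"number"},"offset":{"type":"array","items":{"type":"number"}},"delta_rot":{"type":"array","items":{"type":"number"}}}}},"force":{"type":"number"}},"required":["steps"]}

```bash
mkdir -p pics; ls
python3 - <<'E'
from rig import arm
import cv2,numpy as np
s=arm.get_state();print(s)
for n in("scene","top"):
    c=arm.capture(n);cv2.imwrite(f"pics/{n}0.png",c["img"][:,:,::-1]);np.savez(f"{n}0.npz",**c)
    print(n,c["intrinsics"],c["distortion"],c["cam_to_world"])
E
```

```text
pics
{'time': 0.0, 'joint_pos': array([-1.27473765e+00,  9.18321328e-02,  1.23187607e+00, -3.05228056e-05,
        1.81978612e+00, -5.67206290e-02]), 'dq': array([-6.30333244e-04,  8.35038935e-04, -1.87125430e-04,  1.14155508e-03,
        4.57950148e-05,  1.10794700e-03]), 'tau': array([-1.92403160e-03, -4.46454799e+01, -4.06453228e+01,  6.95235073e-02,
        2.91483424e-02, -1.34724946e-04]), 'position': array([ 0.20719541, -0.56277629,  0.22152842]), 'tcp_rot': array([-3.09099331e+00, -5.50933090e-01,  4.02518315e-04]), 'force': array([-1.18805229, -0.45441107,  0.07789149]), 'wrist_torque': array([-0.05180113,  0.0017732 , -0.01307961]), 'grasp_force': 0.0, 'opening': 0.0875007044626223}
scene [[369.16682862   0.         318.53350727]
 [  0.         369.16682862 203.56214009]
 [  0.           0.           1.        ]] [-0.06966221  0.          0.          0.          0.        ] [[ 0.22844356  0.79894491 -0.55632775  1.02716368]
 [ 0.97349945 -0.18123852  0.13946832 -0.09877935]
 [ 0.01059948 -0.5734454  -0.81917521  0.84300109]
 [ 0.          0.          0.          1.        ]]
top [[515.25220554   0.         314.77531502]
 [  0.         515.25220554 183.45753889]
 [  0.           0.           1.        ]] [0.00257257 0.         0.         0.         0.        ] [[ 0.02888682 -0.99643592  0.07925279  0.40026662]
 [-0.99945687 -0.0300502  -0.01352596  0.03431802]
 [ 0.01585931 -0.07881902 -0.99676278  1.46818867]
 [ 0.          0.          0.          1.        ]]
```

View pics/scene0.png

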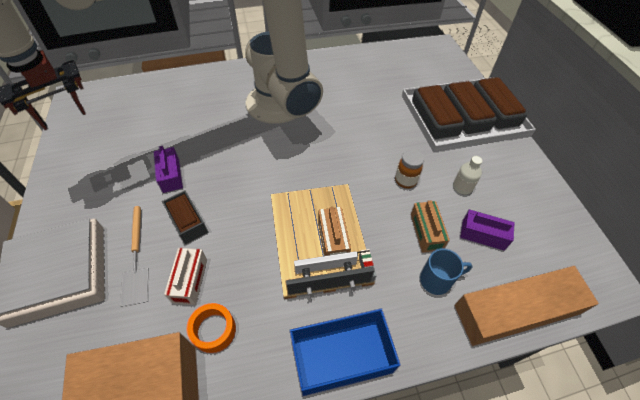

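View pics/top0.png

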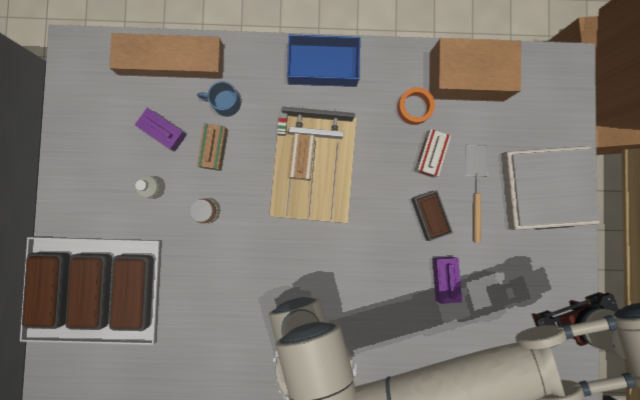

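Scene: green-banded carton at top px (212,147); white/red at (434,153). The purple look-alikes are at (160,129) and (448,279), and the loaf pan at (432,215). The slab is at (313,167) with the plain kraft carton at (302,157).

```bash
cat > h.py <<'E'
import numpy as np,cv2
def cloud(c):
    """world point for each pixel from depth"""
    h,w=c["range_z"].shape
    u,v=np.meshgrid(np.arange(w),np.arange(h))
    p=cv2.undistortPoints(np.stack([u,v],-1).reshape(-1,1,2).astype(float),c["intrinsics"],c["distortion"]).reshape(h,w,2)
    T=c["cam_to_world"]; z=c["range_z"]
    P=np.dstack([p*z[...,None],z])@T[:3,:3].T+T[:3,3]
    d=np.dstack([p,np.ones((h,w))])@T[:3,:3].T
    return P,d,T[:3,3]
def onplane(d,o,h): # ray-plane
    return o+d*((h-o[2])/d[...,2])[...,None]
def rect(Q):
    (c,s,a)=cv2.minAreaRect((Q[:,:2]*1000).astype(np.float32))
    if s[0]<s[1]: s=(s[1],s[0]);a+=90
    return np.round(c,1),np.round(s,1),round((a+90)%180-90,1)
E
python3 - <<'E'
from h import *
c=dict(np.load("top0.npz"));P,d,o=cloud(c);z=P[...,2]
def box(u0,u1,v0,v1):
    m=np.zeros(z.shape,bool);m[v0:v1,u0:u1]=1;return m
for n,b in dict(green=(190,235,115,180),white=(410,460,120,185),first=(286,322,130,185),pan=(405,460,185,245),jar=(185,220,193,228)).items():
    m=box(*b); off=0.02 if n=="first" else 0
    for nm,lo,hi,h in(("top",.045,.064,.055),("ridge",.072,.092,.083),("any",.03,.12,.055)):
        k=m&(z>lo+off)&(z<hi+off)
        if k.sum()>8:
            print(n,nm,k.sum(),np.median(z[k]).round(4),*rect(onplane(d,o,h+off)[k]))
m=box(262,365,100,228)
k=m&(z>.012)&(z<.028);k=cv2.morphologyEx(k.astype(np.uint8),cv2.MORPH_OPEN,np.ones((3,3)))>0
print("slab",k.sum(),np.median(z[k]),rect(onplane(d,o,.02)[k]))
cn=max(cv2.findContours(k.astype(np.uint8),0,2)[0],key=cv2.contourArea)
print(cv2.boxPoints(cv2.minAreaRect((onplane(d,o,.02)[cn[:,0,1],cn[:,0,0]][:,:2]*1000).astype(np.float32))))
im=c["img"].astype(int)
b=m&(z<.03)&(im[...,2]>im[...,0]+5)&(z>.012); print("blue",b.sum())
cv2.imwrite("pics/c1.png",np.hstack([cv2.resize(c["img"][90:240,a:a+100,::-1],(400,600),interpolation=2)[:,:264 if 0 else 400] for a in(265,)]+[np.vstack([cv2.resize(c["img"][100:190,a:a+90,::-1],(300,300),interpolation=2) for a in(170,390)])]))
E
```

```text
green top 777 0.0559 [607.8 305. ] [121.7  62.8] -6.7
green ridge 173 0.0834 [608.  304.9] [90.5 14.7] -6.8
green any 1029 0.0568 [607.3 303.8] [122.4  65.3] -6.7
white top 775 0.0553 [ 625.1 -286. ] [137.4 120.3] -16.7
white ridge 170 0.0831 [ 609.4 -311.8] [91.6 14.2] -16.6
white any 1056 0.0559 [ 625.1 -286. ] [140.9 120.3] -16.7
first top 868 0.0754 [590.9  44.2] [131.8  87.5] 1.8
first ridge 158 0.1041 [585.4  53.9] [90.3 12.1] -4.5
first any 1128 0.0758 [589.4  48.3] [134.5  95.7] 1.8
pan top 919 0.0524 [ 434.9 -311.4] [124.6  69.5] 20.9
pan any 1165 0.0509 [ 434.4 -309.8] [124.9  72.8] 20.9
jar top 39 0.0552 [425.2 297.3] [67.2 31.1] -11.4
jar ridge 74 0.076 [429.6 310.9] [59.2 58.6] 24.3
jar any 569 0.0989 [429.1 317.1] [76.6 67.5] 82.2
slab 6130 0.02059446523302222 (array([561.7,  22.1]), array([296. , 219.9]), -3.3)
[[407.5217  -79.03946]
 [703.063   -96.29848]
 [715.8833  123.23456]
 [420.34204 140.49358]]
blue 0
```

View pics/c1.png

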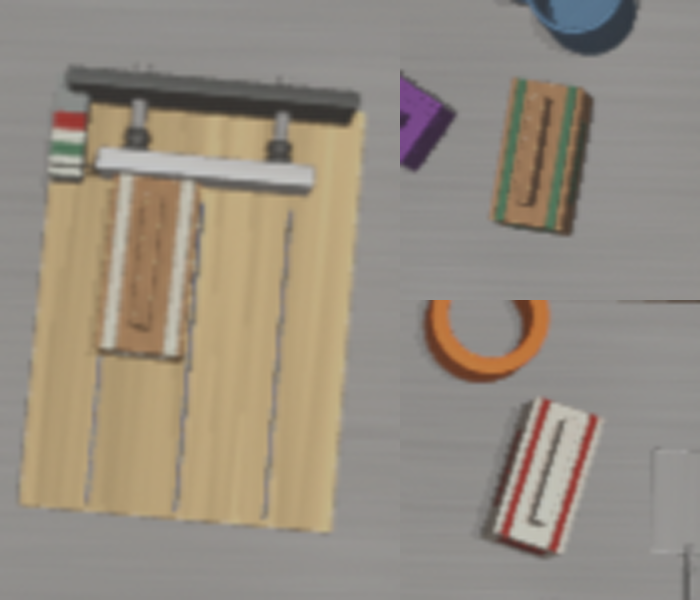

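The crop shows green bands on kraft, plain kraft with pale labels on the slab, and red bands on white, so the choices hold. Next I refine the blue lines and the bar, and plan the first move.

```bash
cat >> h.py <<'E'
from scipy.spatial.transform import Rotation as Ro
def plan(s,x,y,z,ydeg):
    """tool-frame rotation (first), then offset cm in the new frame; mm in, ydeg=world yaw of tool y"""
    a=np.radians(ydeg);Y=np.array([np.cos(a),np.sin(a),0]);Z=np.array([0,0,-1.]);R=np.c_[np.cross(Y,Z),Y,Z]
    R0=Ro.from_rotvec(s["tcp_rot"]).as_matrix()
    print("t",round(s["time"],2),"pos",s["position"].round(4),"F",s["force"].round(1),"open",round(s["opening"],4),"grip",round(s["grasp_force"],1))
    print("rot",Ro.from_matrix(R0.T@R).as_rotvec().round(3),"off cm",(R.T@(np.array([x,y,z])/1000-s["position"])*100).round(2))
E
python3 - <<'E'
from h import *
from rig import arm
c=dict(np.load("top0.npz"));P,d,o=cloud(c);z=P[...,2];Q=onplane(d,o,.02)*1000
im=c["img"].astype(int);S0=np.array([563.7,22.1]);a=np.radians(-3.34);M=np.array([[np.cos(a),np.sin(a)],[-np.sin(a),np.cos(a)]])
q=(Q[...,:2]-S0)@M.T
rb=im[...,0]-im[...,2]
for y0,xs in((-62.5,(-140,70)),(0,(-140,60)),(62.5,(-140,-55))):
    X=[];Y=[]
    for x0 in range(*xs,10):
        k=(abs(q[...,0]-x0)<5)&(abs(q[...,1]-y0)<9)
        w=np.clip(np.median(rb[k])-10-rb[k],0,None)
        if w.sum()>0: X.append(x0);Y.append((w*q[k][:,1]).sum()/w.sum())
    p=np.polyfit(X,Y,1);print("line",y0,"at0",p[1].round(2),"slope deg",np.degrees(p[0]).round(2),"n",len(X))
# ridge of first + bar (z .066)
def sl(n,k,h):
    r=rect(onplane(d,o,h)[k]);print(n,k.sum(),np.median(z[k]).round(4),"slab",(M@(r[0]-S0)).round(1),r[1],round(r[2]+3.34,1))
q66=((onplane(d,o,.066)*1000)[...,:2]-S0)@M.T
sl("bar",(abs(z-.066)<.005)&(abs(q66[...,1])<80)&(q66[...,0]>70)&(q66[...,0]<115),.066)
q3=((onplane(d,o,.103)*1000)[...,:2]-S0)@M.T
sl("first ridge",(z>.095)&(abs(q3[...,0]-20)<60)&(abs(q3[...,1]-32)<20),.103)
q5=((onplane(d,o,.075)*1000)[...,:2]-S0)@M.T
sl("first top",(abs(z-.075)<.004)&(abs(q5[...,0]-20)<70)&(abs(q5[...,1]-32)<40),.075)
plan(arm.get_state(),608,305,200,-96.7)
E
```

```text
line -62.5 at0 -63.17 slope deg -0.01 n 21
line 0 at0 0.85 slope deg 0.78 n 20
line 62.5 at0 61.46 slope deg -0.17 n 9
bar 279 0.0658 slab [91.6  0.6] [151.5  22.5] -86.3
first ridge 162 0.1043 slab [21.1 27.4] [94.8 32.2] -7.8
first top 635 0.0753 slab [24.4 33.1] [129.4  59.7] -1.1
t 0.1 pos [ 0.2072 -0.5628  0.2216] F [-0.8 -1.   0.1] open 0.0879 grip 0.0
rot [-0.002  0.     0.47 ] off cm [ 29.68 -90.86   2.16]
```

Emit:
play_rows:
  steps:
    - {"delta_rot":[0,0,0.157]}
    - {"delta_rot":[0,0,0.157]}
    - {"delta_rot":[0,0,0.156]}
    - {"offset":[1.65,-5.05,0.1]}
    - {"offset":[1.65,-5.05,0.1]}
    - {"offset":[1.65,-5.05,0.1]}
    - {"offset":[1.65,-5.05,0.1]}
    - {"offset":[1.65,-5.05,0.1]}
    - {"offset":[1.65,-5.05,0.1]}
    - {"offset":[1.65,-5.05,0.1]}
  force: 30

```text
$.steps[0]: bad value
```

Emit:
play_rows:
  steps:
    - {"offset":[1.65,-5.05,0.1],"fingers":5}
    - {"offset":[1.65,-5.05,0.1],"fingers":5}
    - {"offset":[1.65,-5.05,0.1],"fingers":5}
    - {"offset":[1.65,-5.05,0.1],"fingers":5}
    - {"offset":[1.65,-5.05,0.1],"fingers":5}
    - {"offset":[1.65,-5.05,0.1],"fingers":5}
    - {"offset":[1.65,-5.05,0.1],"fingers":5}
    - {"offset":[1.65,-5.05,0.1],"fingers":5}
    - {"offset":[1.65,-5.05,0.1],"fingers":5}
    - {"offset":[1.65,-5.05,0.1],"fingers":5}

```text
$.steps[0]: bad value
```

Run:
```python
from h import *
from rig import arm
plan(arm.get_state(),608,305,57,-96.7)
```

```text
t 0.1 pos [ 0.2072 -0.5628  0.2216] F [-0.8 -1.   0.1] open 0.0879 grip 0.0
rot [-0.002  0.     0.47 ] off cm [ 29.68 -90.86  16.46]
```

All fields are needed in each row.

Emit:
play_rows:
  steps:
    - {"fingers":5,"offset":[0,0,0],"delta_rot":[0,0,0.157]}
    - {"fingers":5,"offset":[0,0,0],"delta_rot":[0,0,0.157]}
    - {"fingers":5,"offset":[0,0,0],"delta_rot":[0,0,0.156]}
    - {"fingers":5,"offset":[1.65,-5.05,0.1],"delta_rot":[0,0,0]}
    - {"fingers":5,"offset":[1.65,-5.05,0.1],"delta_rot":[0,0,0]}
    - {"fingers":5,"offset":[1.65,-5.05,0.1],"delta_rot":[0,0,0]}
    - {"fingers":5,"offset":[1.65,-5.05,0.1],"delta_rot":[0,0,0]}
    - {"fingers":5,"offset":[1.65,-5.05,0.1],"delta_rot":[0,0,0]}
    - {"fingers":5,"offset":[1.65,-5.05,0.1],"delta_rot":[0,0,0]}
    - {"fingers":5,"offset":[1.65,-5.05,0.1],"delta_rot":[0,0,0]}
  force: 30

```text
time: 1.35
position: [0.3636, -0.2238, 0.2152]
tcp_rot: [-3.136, 0.184, 0.0]
force: [1.1, -0.5, 0.2]
opening: 0.0502
grasp_force: 0.0
```

Emit:
play_rows:
  steps:
    - {"fingers":5,"offset":[1.65,-5.05,0.1],"delta_rot":[0,0,0]}
    - {"fingers":5,"offset":[1.65,-5.05,0.1],"delta_rot":[0,0,0]}
    - {"fingers":5,"offset":[1.65,-5.05,0.1],"delta_rot":[0,0,0]}
    - {"fingers":5,"offset":[1.65,-5.05,0.1],"delta_rot":[0,0,0]}
    - {"fingers":5,"offset":[1.65,-5.05,0.1],"delta_rot":[0,0,0]}
    - {"fingers":5,"offset":[1.65,-5.05,0.1],"delta_rot":[0,0,0]}
    - {"fingers":5,"offset":[1.65,-5.05,0.1],"delta_rot":[0,0,0]}
    - {"fingers":5,"offset":[1.65,-5.05,0.1],"delta_rot":[0,0,0]}
    - {"fingers":5,"offset":[1.65,-5.05,0.1],"delta_rot":[0,0,0]}
    - {"fingers":5,"offset":[1.65,-5.05,0.1],"delta_rot":[0,0,0]}

```text
time: 2.6
position: [0.5867, 0.2584, 0.205]
tcp_rot: [3.136, -0.184, -0.001]
force: [1.1, -0.9, 0.7]
opening: 0.0504
grasp_force: 0.0
```

Run:
```python
from h import *
from rig import arm
plan(arm.get_state(),608,305,57,-96.7)
```

```text
t 2.6 pos [0.5867 0.2584 0.205 ] F [ 1.1 -0.9  0.7] open 0.0504 grip 0.0
rot [ 0.     0.001 -0.   ] off cm [ 1.58 -4.88 14.8 ]
```

Emit:
play_rows:
  steps:
    - {"fingers":5,"offset":[1.58,-4.88,2],"delta_rot":[0,0,0]}
    - {"fingers":5,"offset":[0,0,4],"delta_rot":[0,0,0]}
    - {"fingers":5,"offset":[0,0,4],"delta_rot":[0,0,0]}
    - {"fingers":5,"offset":[0,0,3],"delta_rot":[0,0,0]}
    - {"fingers":5,"offset":[0,0,1.6],"delta_rot":[0,0,0]}
    - {"fingers":5,"offset":[0,0,0],"delta_rot":[0,0,0]}
    - {"fingers":0.8,"offset":[0,0,0],"delta_rot":[0,0,0]}
    - {"fingers":0.8,"offset":[0,0,0],"delta_rot":[0,0,0]}
    - {"fingers":0.8,"offset":[0,0,0],"delta_rot":[0,0,0]}
    - {"fingers":0.8,"offset":[0,0,0],"delta_rot":[0,0,0]}
  force: 30

```text
time: 3.85
position: [0.6078, 0.3034, 0.06]
tcp_rot: [-3.136, 0.184, -0.001]
force: [0.2, -0.2, -0.8]
opening: 0.0138
grasp_force: 0.0
```

Run:
```python
from h import *
from rig import arm
s=arm.get_state();plan(s,608,305,57,-96.7)
S0=np.array([563.7,22.1]);a=np.radians(-3.34);M=np.array([[np.cos(a),np.sin(a)],[-np.sin(a),np.cos(a)]])
t=M.T@np.array([19.5,-29.2])+S0;print(t)
plan(s,*t,160,-93.34)
```

```text
t 3.85 pos [0.6078 0.3034 0.06  ] F [ 0.2 -0.2 -0.8] open 0.0138 grip 0.0
rot [-0. -0. -0.] off cm [ 0.   -0.16  0.3 ]
[581.46565621  -8.18648972]
t 3.85 pos [0.6078 0.3034 0.06  ] F [ 0.2 -0.2 -0.8] open 0.0138 grip 0.0
rot [-0.    -0.    -0.059] off cm [ -0.81  31.26 -10.  ]
```

Emit:
play_rows:
  steps:
    - {"fingers":0.8,"offset":[0,-0.16,0.3],"delta_rot":[0,0,0]}
    - {"fingers":0.8,"offset":[0,0,0],"delta_rot":[0,0,0]}
    - {"fingers":0.8,"offset":[0,0,0],"delta_rot":[0,0,0]}
    - {"fingers":0.8,"offset":[0,0,-1],"delta_rot":[0,0,0]}
    - {"fingers":0.8,"offset":[0,0,-3],"delta_rot":[0,0,0]}
    - {"fingers":0.8,"offset":[0,0,-4],"delta_rot":[0,0,0]}
    - {"fingers":0.8,"offset":[0,0,-4],"delta_rot":[0,0,0]}
    - {"fingers":0.8,"offset":[0,0,-1],"delta_rot":[0,0,0]}
    - {"fingers":0.8,"offset":[0,0,0],"delta_rot":[0,0,-0.059]}
    - {"fingers":0.8,"offset":[0,0,0],"delta_rot":[0,0,0]}
  force: 30

```text
time: 5.1
position: [0.6074, 0.3049, 0.1843]
tcp_rot: [3.139, -0.092, -0.004]
force: [0.2, 1.0, -3.2]
opening: 0.0116
grasp_force: 30.0
```

Run:
```python
from h import *
from rig import arm
s=arm.get_state();plan(s,581.5,-8.2,180,-93.34)
c=arm.capture("top");P,d,o=cloud(c);z=P[...,2];q=P*1000
k=(abs(q[...,0]-608)<90)&(abs(q[...,1]-305)<70)&(z>.155)&(z<.195)
print(k.sum(),np.median(z[k]),rect(P[k]))
cv2.imwrite("pics/g.png",cv2.resize(c["img"][60:220,130:330,::-1],(800,600)))
```

```text
t 5.1 pos [0.6074 0.3049 0.1843] F [ 0.2  1.  -3.2] open 0.0116 grip 30.0
rot [ 0.001  0.003 -0.   ] off cm [-0.76 31.41  0.43]
411 0.18075560616375586 (array([607.6, 306.8]), array([121.2,  60.6]), -4.3)
```

View pics/g.png

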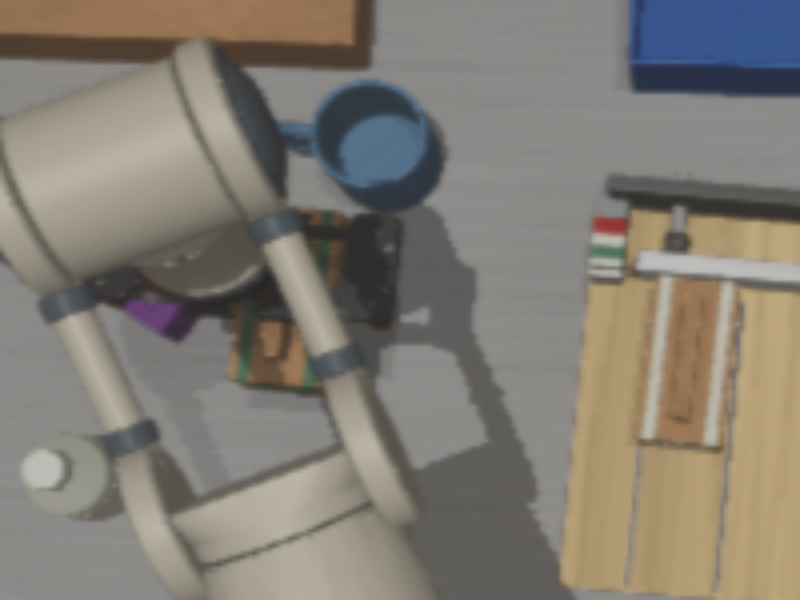

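The crop shows the green-banded carton held by its ridge (around px 285,300). The plain carton is undisturbed on the slab.

Emit:
play_rows:
  steps:
    - {"fingers":0.8,"offset":[-0.1,4,0],"delta_rot":[0,0,0]}
    - {"fingers":0.8,"offset":[-0.1,5,0],"delta_rot":[0,0,0]}
    - {"fingers":0.8,"offset":[-0.1,5,0],"delta_rot":[0,0,0]}
    - {"fingers":0.8,"offset":[-0.1,5,0],"delta_rot":[0,0,0]}
    - {"fingers":0.8,"offset":[-0.1,5,0],"delta_rot":[0,0,0]}
    - {"fingers":0.8,"offset":[-0.1,5,0],"delta_rot":[0,0,0]}
    - {"fingers":0.8,"offset":[-0.1,2.5,0],"delta_rot":[0,0,0]}
    - {"fingers":0.8,"offset":[-0.06,0,0],"delta_rot":[0,0,0]}
    - {"fingers":0.8,"offset":[0,0,0],"delta_rot":[0,0,0]}
    - {"fingers":0.8,"offset":[0,0,3],"delta_rot":[0,0,0]}

```text
time: 6.4
position: [0.5835, -0.0078, 0.1591]
tcp_rot: [-3.14, 0.09, -0.009]
force: [0.0, 0.1, -3.1]
opening: 0.0119
grasp_force: 30.0
```

Run:
```python
from h import *
from rig import arm
s=arm.get_state();plan(s,581.5,-9,78,-93.34)
c=arm.capture("top");P,d,o=cloud(c);z=P[...,2];S0=np.array([563.7,22.1]);a=np.radians(-3.34);M=np.array([[np.cos(a),np.sin(a)],[-np.sin(a),np.cos(a)]])
q=(P[...,:2]*1000-S0)@M.T
k=(abs(q[...,0]-20)<90)&(abs(q[...,1]+30)<50)&(z>.11)&(z<.17)
print(k.sum(),np.median(z[k]),rect(P[k]))
cv2.imwrite("pics/h.png",cv2.resize(c["img"][80:230,230:430,::-1],(800,600)))
c=arm.capture("scene");cv2.imwrite("pics/h2.png",cv2.resize(c["img"][150:330,230:430,::-1],(666,600)))
```

```text
t 6.4 pos [ 0.5835 -0.0078  0.1591] F [ 0.   0.1 -3.1] open 0.0119 grip 30.0
rot [-0.    -0.006  0.001] off cm [-0.19  0.13  8.11]
355 0.15416039942333137 (array([546.4,  -3.3]), array([60.1, 45. ]), 87.0)
```

View pics/h2.png

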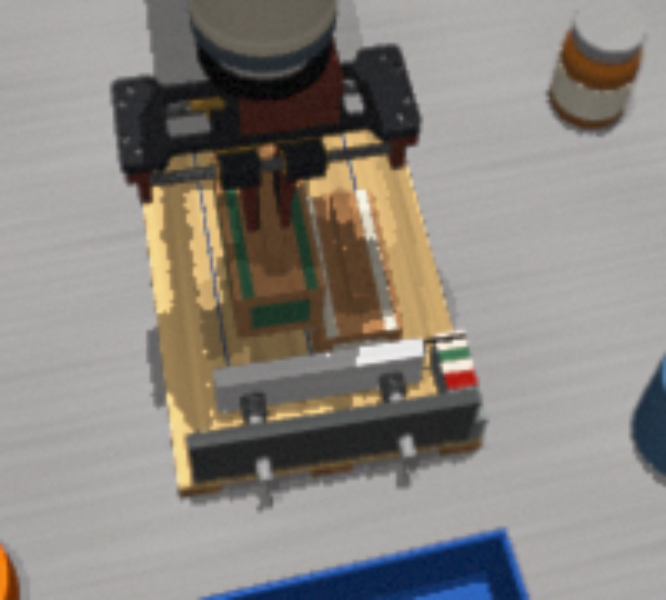

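Emit:
play_rows:
  steps:
    - {"fingers":0.8,"offset":[-0.19,0.31,2.5],"delta_rot":[0,-0.006,0]}
    - {"fingers":0.8,"offset":[0,0,3],"delta_rot":[0,0,0]}
    - {"fingers":0.8,"offset":[0,0,1.2],"delta_rot":[0,0,0]}
    - {"fingers":0.8,"offset":[0,0,0.5],"delta_rot":[0,0,0]}
    - {"fingers":0.8,"offset":[0,0,0.3],"delta_rot":[0,0,0]}
    - {"fingers":0.8,"offset":[0,0,0.2],"delta_rot":[0,0,0]}
    - {"fingers":0.8,"offset":[0,0,0.1],"delta_rot":[0,0,0]}
    - {"fingers":0.8,"offset":[0,0,0.1],"delta_rot":[0,0,0]}
    - {"fingers":0.8,"offset":[0,0,0],"delta_rot":[0,0,0]}
    - {"fingers":0.8,"offset":[0,0,0],"delta_rot":[0,0,0]}

```text
time: 7.75
position: [0.5799, -0.012, 0.0799]
tcp_rot: [-3.14, 0.091, 0.006]
force: [-4.8, 1.8, 5.6]
opening: 0.0118
grasp_force: 30.0
```

Run:
```python
from h import *
from rig import arm
s=arm.get_state();plan(s,581.5,-10.8,78,-93.34)
```

```text
t 7.75 pos [ 0.5799 -0.012   0.0799] F [-4.8  1.8  5.6] open 0.0118 grip 30.0
rot [-0.     0.004  0.   ] off cm [ 0.15 -0.13  0.19]
```

Emit:
play_rows:
  steps:
    - {"fingers":0.8,"offset":[0,0,-0.1],"delta_rot":[0,0.004,0]}
    - {"fingers":0.8,"offset":[0,0,0],"delta_rot":[0,0,0]}
    - {"fingers":2.6,"offset":[0,0,0],"delta_rot":[0,0,0]}
    - {"fingers":2.6,"offset":[0,0,0],"delta_rot":[0,0,0]}
    - {"fingers":2.6,"offset":[0,0,-1],"delta_rot":[0,0,0]}
    - {"fingers":2.6,"offset":[0,0,-4],"delta_rot":[0,0,0]}
    - {"fingers":2.6,"offset":[0,0,-5],"delta_rot":[0,0,0]}
    - {"fingers":2.6,"offset":[-3,0,-4],"delta_rot":[0,0,0]}
    - {"fingers":5,"offset":[-5,2,0],"delta_rot":[0,0,0]}
    - {"fingers":5,"offset":[-5,3,0],"delta_rot":[0,0,0]}

```text
time: 9.0
position: [0.4462, -0.0544, 0.2203]
tcp_rot: [3.14, -0.089, 0.0]
force: [-1.0, -0.4, 0.9]
opening: 0.0426
grasp_force: 0.0
```

Emit:
play_rows:
  steps:
    - {"fingers":5,"offset":[1,5,0],"delta_rot":[0,0,0]}
    - {"fingers":5,"offset":[1,5,0],"delta_rot":[0,0,0]}
    - {"fingers":5,"offset":[1,5,0],"delta_rot":[0,0,0]}
    - {"fingers":5,"offset":[1,5,0],"delta_rot":[0,0,0]}
    - {"fingers":5,"offset":[1,3,0],"delta_rot":[0,0,0]}
    - {"fingers":5,"offset":[1,0,0],"delta_rot":[0,0,0.08]}
    - {"fingers":5,"offset":[1,0,0],"delta_rot":[0,0,0.08]}
    - {"fingers":5,"offset":[1,0,0],"delta_rot":[0,0,0.07]}
    - {"fingers":5,"offset":[1,0,0],"delta_rot":[0,0,0]}
    - {"fingers":5,"offset":[1,0,0],"delta_rot":[0,0,0]}

```text
time: 10.25
position: [0.5331, -0.2969, 0.219]
tcp_rot: [3.109, -0.449, -0.002]
force: [-0.2, -0.0, 0.4]
opening: 0.0499
grasp_force: 0.0
```

```bash
cat > m.py <<'E'
from h import *
S0=np.array([563.7,22.1]);a=np.radians(-3.34);M=np.array([[np.cos(a),np.sin(a)],[-np.sin(a),np.cos(a)]])
def layer(c):
    P,d,o=cloud(c);z=P[...,2]
    for n,x0,y0,wx,wy in(("first",20,33,75,29),("beside",20,-30,75,29),("across",-72,0,28,65)):
        q=((onplane(d,o,.103)*1000)[...,:2]-S0)@M.T
        k=(abs(q[...,0]-x0)<wx)&(abs(q[...,1]-y0)<wy)&(z>.09)&(z<.115)
        if k.sum()>9: r=rect(np.c_[q[k]]/1000);print(n,"ridge",k.sum(),r)
        q=((onplane(d,o,.075)*1000)[...,:2]-S0)@M.T
        # extents of the top
        k=(z>.068)&(z<.082)&(abs(q[...,0]-x0)<wx)&(abs(q[...,1]-y0)<wy+6)
        if k.sum()>9: print("  top y",np.percentile(q[k][:,1],[1,99]).round(1),"x",np.percentile(q[k][:,0],[1,99]).round(1))
E
python3 - <<'E'
from m import *
from rig import arm
s=arm.get_state();plan(s,609.4,-311.8-2,200,-106.6)
c=arm.capture("top");layer(c)
cv2.imwrite("pics/i.png",cv2.resize(c["img"][90:240,255:375,::-1],(480,600)))
E
```

```text
t 10.25 pos [ 0.5331 -0.2969  0.219 ] F [-0.2 -0.   0.4] open 0.0499 grip 0.0
rot [0.001 0.002 0.003] off cm [ 7.8  -0.56  1.9 ]
first ridge 156 (array([19.8, 33.1]), array([90.2, 12. ]), -1.0)
  top y [-1.3 62.7] x [-39.2  91.9]
beside ridge 156 (array([ 17.4, -30.5]), array([89.8, 12.1]), -0.0)
  top y [-60.2   4.6] x [-41.1  91.6]
```

View pics/i.png

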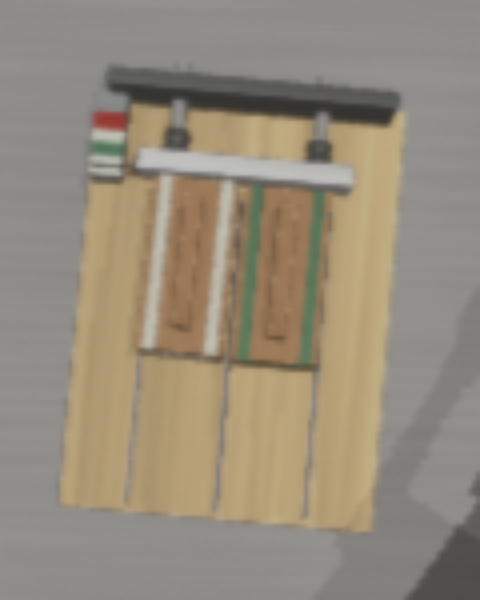

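The picture shows both cartons side by side just short of the bar. Seam centred on the middle line (px 228,360), outer edges on or inside the outer lines. Now the white carton.

Emit:
play_rows:
  steps:
    - {"fingers":5,"offset":[3.9,-0.25,2],"delta_rot":[0,0,0.003]}
    - {"fingers":5,"offset":[3.9,-0.25,2],"delta_rot":[0,0,0]}
    - {"fingers":5,"offset":[0,0,4],"delta_rot":[0,0,0]}
    - {"fingers":5,"offset":[0,0,4],"delta_rot":[0,0,0]}
    - {"fingers":5,"offset":[0,0,3],"delta_rot":[0,0,0]}
    - {"fingers":5,"offset":[0,0,1.2],"delta_rot":[0,0,0]}
    - {"fingers":0.8,"offset":[0,0,0],"delta_rot":[0,0,0]}
    - {"fingers":0.8,"offset":[0,0,0],"delta_rot":[0,0,0]}
    - {"fingers":0.8,"offset":[0,0,0],"delta_rot":[0,0,0]}
    - {"fingers":0.8,"offset":[0,0,0],"delta_rot":[0,0,0]}

```text
time: 11.55
position: [0.6085, -0.3144, 0.0569]
tcp_rot: [3.108, -0.456, -0.002]
force: [-0.1, -1.7, 0.7]
opening: 0.0138
grasp_force: 0.7
```

Emit:
play_rows:
  steps:
    - {"fingers":0.8,"offset":[0,0,0],"delta_rot":[0,0,0]}
    - {"fingers":0.8,"offset":[0,0,0],"delta_rot":[0,0,0]}
    - {"fingers":0.8,"offset":[0,0,0],"delta_rot":[0,0,0]}
    - {"fingers":0.8,"offset":[0,0,-1],"delta_rot":[0,0,0]}
    - {"fingers":0.8,"offset":[0,0,-3],"delta_rot":[0,0,0]}
    - {"fingers":0.8,"offset":[0,0,-4],"delta_rot":[0,0,0]}
    - {"fingers":0.8,"offset":[0,0,-4],"delta_rot":[0,0,0]}
    - {"fingers":0.8,"offset":[0,0,0],"delta_rot":[0,0,-0.15]}
    - {"fingers":0.8,"offset":[0,0,0],"delta_rot":[0,0,-0.15]}
    - {"fingers":0.8,"offset":[0,0,0],"delta_rot":[0,0,-0.15]}

```text
time: 12.8
position: [0.6087, -0.3142, 0.1774]
tcp_rot: [3.131, 0.257, -0.002]
force: [-0.8, 0.3, -1.9]
opening: 0.0119
grasp_force: 30.0
```

Run:
```python
from m import *
from rig import arm
# target: behind both cartons (near end x=-42.6), centred y=1.3 apparent; gap 4 mm; camera bias y+2.6
t=M.T@np.array([-42.6-30-5,1.0])+S0+[.6,-2.6];print(t)
plan(arm.get_state(),*t,180,-3.34)
```

```text
[486.89007343  25.01935397]
t 12.8 pos [ 0.6087 -0.3142  0.1774] F [-0.8  0.3 -1.9] open 0.0119 grip 30.0
rot [-1.000e-03  1.000e-03 -1.349e+00] off cm [ 33.16 -14.13  -0.26]
```

Emit:
play_rows:
  steps:
    - {"fingers":0.8,"offset":[0,0,0],"delta_rot":[0,0,-0.17]}
    - {"fingers":0.8,"offset":[0,0,0],"delta_rot":[0,0,-0.17]}
    - {"fingers":0.8,"offset":[0,0,0],"delta_rot":[0,0,-0.17]}
    - {"fingers":0.8,"offset":[0,0,0],"delta_rot":[0,0,-0.17]}
    - {"fingers":0.8,"offset":[0,0,0],"delta_rot":[0,0,-0.17]}
    - {"fingers":0.8,"offset":[0,0,0],"delta_rot":[0,0,-0.17]}
    - {"fingers":0.8,"offset":[0,0,0],"delta_rot":[0,0,-0.17]}
    - {"fingers":0.8,"offset":[0,0,0],"delta_rot":[0,0,-0.159]}
    - {"fingers":0.8,"offset":[4,-1.7,0],"delta_rot":[0,0,0]}
    - {"fingers":0.8,"offset":[5,-2.13,0],"delta_rot":[0,0,0]}

```text
time: 14.05
position: [0.5756, -0.2216, 0.1767]
tcp_rot: [-2.291, -2.148, 0.002]
force: [0.6, 1.2, -1.1]
opening: 0.012
grasp_force: 30.0
```

Emit:
play_rows:
  steps:
    - {"fingers":0.8,"offset":[5,-2.13,0],"delta_rot":[0,0,0]}
    - {"fingers":0.8,"offset":[5,-2.13,0],"delta_rot":[0,0,0]}
    - {"fingers":0.8,"offset":[5,-2.13,0],"delta_rot":[0,0,0]}
    - {"fingers":0.8,"offset":[5,-2.13,0],"delta_rot":[0,0,0]}
    - {"fingers":0.8,"offset":[4.1,-1.8,0],"delta_rot":[0,0,0]}
    - {"fingers":0.8,"offset":[0,0,0],"delta_rot":[0,0,0]}
    - {"fingers":0.8,"offset":[0,0,0],"delta_rot":[0,0,0]}
    - {"fingers":0.8,"offset":[0,0,0],"delta_rot":[0,0,0]}
    - {"fingers":0.8,"offset":[0,0,0],"delta_rot":[0,0,0]}
    - {"fingers":0.8,"offset":[0,0,0],"delta_rot":[0,0,0]}

```text
time: 15.3
position: [0.4883, 0.0244, 0.1767]
tcp_rot: [-2.29, -2.148, 0.003]
force: [0.2, -0.6, -1.7]
opening: 0.0118
grasp_force: 30.0
```

Run:
```python
from m import *
from rig import arm
plan(arm.get_state(),486.9,25,78,-3.34)
P,d,o=cloud(arm.capture("top"));z=P[...,2]*1000;q=(P[...,:2]*1000-S0)@M.T
k=(abs(q[...,0]+77)<50)&(abs(q[...,1])<80)&(z>165)&(z<183)
print(k.sum(),np.median(z[k]),np.percentile(q[k],[1,50,99],axis=0))
```

```text
t 15.3 pos [0.4883 0.0244 0.1767] F [ 0.2 -0.6 -1.7] open 0.0118 grip 30.0
rot [-0.002  0.    -0.006] off cm [ 0.05 -0.15  9.87]
37 176.67545425188402 [[-102.88306445  -57.16609779]
 [ -99.3987024   -43.24119546]
 [ -95.37192804   49.18622241]]
```

Emit:
play_rows:
  steps:
    - {"fingers":0.8,"offset":[0.05,-0.15,3],"delta_rot":[-0.002,0,-0.006]}
    - {"fingers":0.8,"offset":[0,0,3],"delta_rot":[0,0,0]}
    - {"fingers":0.8,"offset":[0,0,2],"delta_rot":[0,0,0]}
    - {"fingers":0.8,"offset":[0,0,1],"delta_rot":[0,0,0]}
    - {"fingers":0.8,"offset":[0,0,0.4],"delta_rot":[0,0,0]}
    - {"fingers":0.8,"offset":[0,0,0.2],"delta_rot":[0,0,0]}
    - {"fingers":0.8,"offset":[0,0,0.1],"delta_rot":[0,0,0]}
    - {"fingers":0.8,"offset":[0,0,0.1],"delta_rot":[0,0,0]}
    - {"fingers":0.8,"offset":[0,0,0],"delta_rot":[0,0,0]}
    - {"fingers":0.8,"offset":[0,0,0],"delta_rot":[0,0,0]}

```text
time: 16.6
position: [0.4868, 0.0256, 0.079]
tcp_rot: [2.284, 2.157, 0.0]
force: [-0.9, 0.3, -1.8]
opening: 0.0117
grasp_force: 30.0
```

Run:
```python
from m import *
from rig import arm
plan(arm.get_state(),486.9,25,77,-3.34)
```

```text
t 16.6 pos [0.4868 0.0256 0.079 ] F [-0.9  0.3 -1.8] open 0.0117 grip 30.0
rot [ 0.    -0.     0.001] off cm [-0.06  0.02  0.2 ]
```

Emit:
play_rows:
  steps:
    - {"fingers":0.8,"offset":[0,0,0.1],"delta_rot":[0,0,0]}
    - {"fingers":0.8,"offset":[0,0,0.1],"delta_rot":[0,0,0]}
    - {"fingers":0.8,"offset":[0,0,0],"delta_rot":[0,0,0]}
    - {"fingers":0.8,"offset":[0,0,0],"delta_rot":[0,0,0]}
    - {"fingers":0.8,"offset":[0,0,0],"delta_rot":[0,0,0]}
    - {"fingers":0.8,"offset":[0,0,0],"delta_rot":[0,0,0]}
    - {"fingers":0.8,"offset":[0,0,0],"delta_rot":[0,0,0]}
    - {"fingers":0.8,"offset":[0,0,0],"delta_rot":[0,0,0]}
    - {"fingers":0.8,"offset":[0,0,0],"delta_rot":[0,0,0]}
    - {"fingers":0.8,"offset":[0,0,0],"delta_rot":[0,0,0]}

```text
time: 17.85
position: [0.4867, 0.0256, 0.0768]
tcp_rot: [2.284, 2.157, 0.0]
force: [0.6, 0.2, -1.5]
opening: 0.0117
grasp_force: 30.0
```

Emit:
play_rows:
  steps:
    - {"fingers":0.8,"offset":[0,0,0.1],"delta_rot":[0,0,0]}
    - {"fingers":0.8,"offset":[0,0,0],"delta_rot":[0,0,0]}
    - {"fingers":0.8,"offset":[0,0,0.05],"delta_rot":[0,0,0]}
    - {"fingers":0.8,"offset":[0,0,0],"delta_rot":[0,0,0]}
    - {"fingers":0.8,"offset":[0,0,0],"delta_rot":[0,0,0]}
    - {"fingers":0.8,"offset":[0,0,0],"delta_rot":[0,0,0]}
    - {"fingers":0.8,"offset":[0,0,0],"delta_rot":[0,0,0]}
    - {"fingers":0.8,"offset":[0,0,0],"delta_rot":[0,0,0]}
    - {"fingers":0.8,"offset":[0,0,0],"delta_rot":[0,0,0]}
    - {"fingers":0.8,"offset":[0,0,0],"delta_rot":[0,0,0]}

```text
time: 19.1
position: [0.4869, 0.0258, 0.0763]
tcp_rot: [2.283, 2.157, 0.001]
force: [-2.1, 0.5, 5.1]
opening: 0.0119
grasp_force: 30.0
```

Emit:
play_rows:
  steps:
    - {"fingers":2.6,"offset":[0,0,0],"delta_rot":[0,0,0]}
    - {"fingers":2.6,"offset":[0,0,0],"delta_rot":[0,0,0]}
    - {"fingers":2.6,"offset":[0,0,-1],"delta_rot":[0,0,0]}
    - {"fingers":2.6,"offset":[0,0,-4],"delta_rot":[0,0,0]}
    - {"fingers":2.6,"offset":[0,0,-5],"delta_rot":[0,0,0]}
    - {"fingers":5,"offset":[0,-4,0],"delta_rot":[0,0,0]}
    - {"fingers":5,"offset":[0,-3,0],"delta_rot":[0,0,0]}
    - {"fingers":5,"offset":[0,0,0],"delta_rot":[0,0,0.175]}
    - {"fingers":5,"offset":[0,0,0],"delta_rot":[0,0,0.175]}
    - {"fingers":5,"offset":[0,0,0],"delta_rot":[0,0,0.175]}

```text
time: 20.35
position: [0.4167, 0.0296, 0.1759]
tcp_rot: [2.769, 1.483, 0.001]
force: [0.4, 0.4, -0.2]
opening: 0.0499
grasp_force: 0.0
```

Emit:
play_rows:
  steps:
    - {"fingers":5,"offset":[0,0,0],"delta_rot":[0,0,0.175]}
    - {"fingers":5,"offset":[0,0,0],"delta_rot":[0,0,0.175]}
    - {"fingers":5,"offset":[0,0,0],"delta_rot":[0,0,0.175]}
    - {"fingers":5,"offset":[0,0,0],"delta_rot":[0,0,0.175]}
    - {"fingers":5,"offset":[0,0,0],"delta_rot":[0,0,0.175]}
    - {"fingers":5,"offset":[0,0,0],"delta_rot":[0,0,0.17]}
    - {"fingers":5,"offset":[0,0,0],"delta_rot":[0,0,0]}
    - {"fingers":5,"offset":[0,0,0],"delta_rot":[0,0,0]}
    - {"fingers":5,"offset":[0,0,0],"delta_rot":[0,0,0]}
    - {"fingers":5,"offset":[0,0,0],"delta_rot":[0,0,0]}

```text
time: 21.6
position: [0.4168, 0.0296, 0.1754]
tcp_rot: [-3.14, 0.087, 0.0]
force: [0.4, 0.9, -0.2]
opening: 0.0505
grasp_force: 0.0
```

Run:
```python
from m import *
from rig import arm
s=arm.get_state()
c=arm.capture("top");layer(c)
t=M.T@np.array([-77.6-30-10-12,1.0])+S0+[.6,-2.6];print(t)
plan(s,*t,40,-93.34);print(s["joint_pos"])
cv2.imwrite("pics/j.png",cv2.resize(c["img"][90:240,255:375,::-1],(480,600)))
c=arm.capture("scene");cv2.imwrite("pics/j2.png",cv2.resize(c["img"][150:330,230:430,::-1],(666,600)))
```

```text
first ridge 158 (array([19.8, 33. ]), array([90.3, 12.1]), -1.2)
  top y [-1.6 62.7] x [-53.9  91.9]
beside ridge 156 (array([ 17.5, -30.5]), array([89.6, 12.1]), -0.0)
  top y [-60.1   4.4] x [-53.9  92.4]
across ridge 89 (array([-70.6,   0.5]), array([88. ,  8.2]), -87.4)
  top y [-58.3  59.8] x [-73.4 -44.3]
[434.97840135  28.04892529]
t 21.6 pos [0.4168 0.0296 0.1754] F [ 0.4  0.9 -0.2] open 0.0505 grip 0.0
rot [0.    0.    0.003] off cm [ 1.82  0.05 13.54]
[-1.05120879e-02 -4.13603662e-01  1.76616874e+00  9.69697300e-07
  1.78907892e+00  1.61554388e+00]
```

View pics/j2.png

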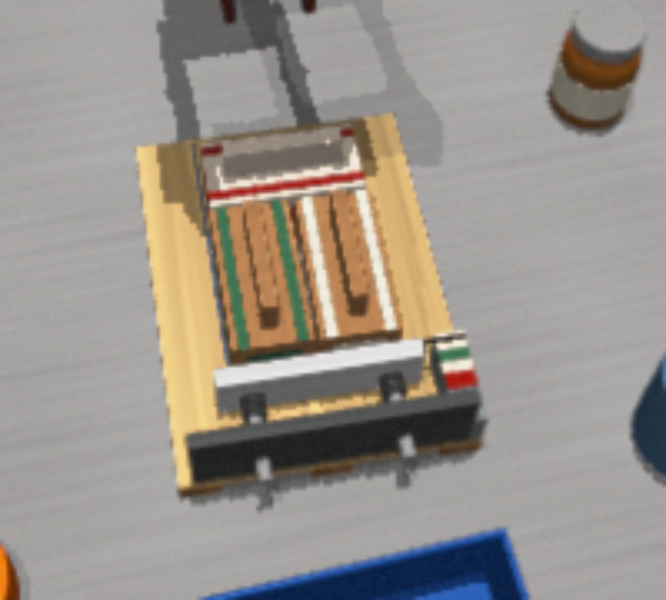

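White sits crosswise behind the two in a neat block (px 285,165), with the pointer still at zero. Descend in front of it and push.

Emit:
play_rows:
  steps:
    - {"fingers":6,"offset":[1.8,0,2.5],"delta_rot":[0,0,0]}
    - {"fingers":6,"offset":[0,0,4],"delta_rot":[0,0,0]}
    - {"fingers":6,"offset":[0,0,4],"delta_rot":[0,0,0]}
    - {"fingers":6,"offset":[0,0,3],"delta_rot":[0,0,0]}
    - {"fingers":6,"offset":[0,0,0],"delta_rot":[0,0,0]}
    - {"fingers":6,"offset":[0.5,0,0],"delta_rot":[0,0,0]}
    - {"fingers":6,"offset":[0.4,0,0],"delta_rot":[0,0,0]}
    - {"fingers":6,"offset":[0.3,0,0],"delta_rot":[0,0,0]}
    - {"fingers":6,"offset":[0.2,0,0],"delta_rot":[0,0,0]}
    - {"fingers":6,"offset":[0,0,0],"delta_rot":[0,0,0]}

```text
time: 22.95
position: [0.4489, 0.0278, 0.0406]
tcp_rot: [3.14, -0.088, 0.0]
force: [-0.9, -0.0, 1.6]
opening: 0.06
grasp_force: 1.1
```

Emit:
play_rows:
  steps:
    - {"fingers":6,"offset":[0.15,0,0],"delta_rot":[0,0,0]}
    - {"fingers":6,"offset":[0.15,0,0],"delta_rot":[0,0,0]}
    - {"fingers":6,"offset":[0.15,0,0],"delta_rot":[0,0,0]}
    - {"fingers":6,"offset":[0.15,0,0],"delta_rot":[0,0,0]}
    - {"fingers":6,"offset":[0.15,0,0],"delta_rot":[0,0,0]}
    - {"fingers":6,"offset":[0.15,0,0],"delta_rot":[0,0,0]}
    - {"fingers":6,"offset":[0.1,0,0],"delta_rot":[0,0,0]}
    - {"fingers":6,"offset":[0,0,0],"delta_rot":[0,0,0]}
    - {"fingers":6,"offset":[0,0,0],"delta_rot":[0,0,0]}
    - {"fingers":6,"offset":[0,0,0],"delta_rot":[0,0,0]}

```text
time: 24.2
position: [0.4571, 0.0274, 0.0404]
tcp_rot: [-3.14, 0.088, 0.006]
force: [-10.3, 0.8, 7.5]
opening: 0.0601
grasp_force: 5.5
```

Run:
```python
from m import *
from rig import arm
s=arm.get_state();print("TCP slab",M@(s["position"][:2]*1000-S0),s["force"])
c=arm.capture("top");layer(c)
cv2.imwrite("pics/k.png",cv2.resize(c["img"][90:240,255:375,::-1],(480,600)))
P,d,o=cloud(c);z=P[...,2];q=((onplane(d,o,.066)*1000)[...,:2]-S0)@M.T
k=(abs(z-.066)<.005)&(q[...,1]<-66)&(q[...,1]>-74)&(q[...,0]>70)&(q[...,0]<130);print("bar x",np.percentile(q[k][:,0],[2,50,98]))
```

```text
TCP slab [-106.69727153   -0.93935637] [-10.33147594   0.84808061   7.45796799]
first ridge 154 (array([27.6, 34.4]), array([89.6, 12. ]), 0.2)
  top y [-1.5 64.2] x [-30.7  91.8]
beside ridge 154 (array([ 26.6, -30.3]), array([91.4, 12.1]), -0.2)
  top y [-59.9  -0.3] x [-28.   93.2]
bar x [ 88.05696516  95.15401081 102.25668522]
```

View pics/k.png

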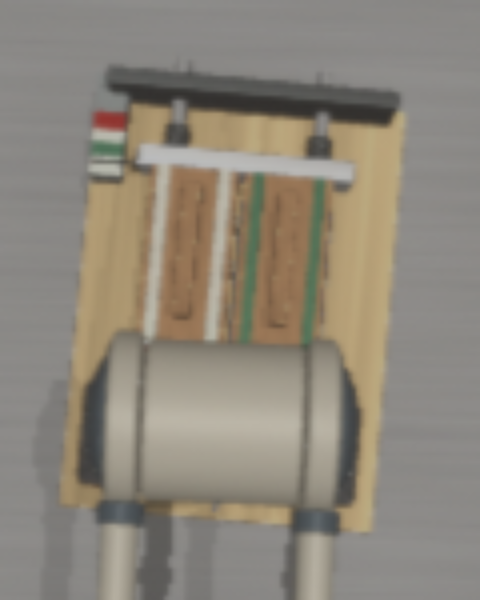

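The first carton squared up but drifted to y≈34.4, leaving a gap of about 4.7 mm and its outer edge on or over the line (px 148,170). I'll back off and nudge it about 3 mm toward the middle before the final push.

Emit:
play_rows:
  steps:
    - {"fingers":6,"offset":[-0.2,0,0],"delta_rot":[0,0,0]}
    - {"fingers":6,"offset":[-0.3,0,0],"delta_rot":[0,0,0]}
    - {"fingers":6,"offset":[-1.5,0,0],"delta_rot":[0,0,0]}
    - {"fingers":6,"offset":[-1.5,0,0],"delta_rot":[0,0,0]}
    - {"fingers":3,"offset":[0,0,-4],"delta_rot":[0,0,0]}
    - {"fingers":0,"offset":[0,0,-5],"delta_rot":[0,0,0]}
    - {"fingers":0,"offset":[0,0,-4.5],"delta_rot":[0,0,0]}
    - {"fingers":0,"offset":[1,-5,0],"delta_rot":[0,0,0]}
    - {"fingers":0,"offset":[3,-4,0],"delta_rot":[0,0,0]}
    - {"fingers":0,"offset":[5,0,0],"delta_rot":[0,0,0]}

```text
time: 25.5
position: [0.5195, 0.117, 0.176]
tcp_rot: [-3.139, 0.081, -0.003]
force: [1.1, 0.3, 0.7]
opening: 0.0035
grasp_force: 0.0
```

Run:
```python
from m import *
from rig import arm
plan(arm.get_state(),596.8,114,45,-93.34)
```

```text
t 25.5 pos [0.5195 0.117  0.176 ] F [1.1 0.3 0.7] open 0.0035 grip 0.0
rot [-0.001 -0.002  0.007] off cm [ 7.73 -0.15 13.1 ]
```

Emit:
play_rows:
  steps:
    - {"fingers":0,"offset":[4,-0.15,0],"delta_rot":[0,0,0.007]}
    - {"fingers":0,"offset":[3.7,0,2],"delta_rot":[0,0,0]}
    - {"fingers":0,"offset":[0,0,4],"delta_rot":[0,0,0]}
    - {"fingers":0,"offset":[0,0,4],"delta_rot":[0,0,0]}
    - {"fingers":0,"offset":[0,0,3],"delta_rot":[0,0,0]}
    - {"fingers":0,"offset":[0,0.5,0],"delta_rot":[0,0,0]}
    - {"fingers":0,"offset":[0,0.4,0],"delta_rot":[0,0,0]}
    - {"fingers":0,"offset":[0,0.2,0],"delta_rot":[0,0,0]}
    - {"fingers":0,"offset":[0,0,0],"delta_rot":[0,0,0]}
    - {"fingers":0,"offset":[0,0,0],"delta_rot":[0,0,0]}

```text
time: 26.75
position: [0.5953, 0.1, 0.0461]
tcp_rot: [-3.14, 0.099, -0.002]
force: [-0.7, -0.2, -0.1]
opening: 0.0006
grasp_force: 0.0
```

Emit:
play_rows:
  steps:
    - {"fingers":0,"offset":[0,0.1,0],"delta_rot":[0,0,0]}
    - {"fingers":0,"offset":[0,0.1,0],"delta_rot":[0,0,0]}
    - {"fingers":0,"offset":[0,0.1,0],"delta_rot":[0,0,0]}
    - {"fingers":0,"offset":[0,0.1,0],"delta_rot":[0,0,0]}
    - {"fingers":0,"offset":[0,0,0],"delta_rot":[0,0,0]}
    - {"fingers":0,"offset":[0,0,0],"delta_rot":[0,0,0]}
    - {"fingers":0,"offset":[0,0,0],"delta_rot":[0,0,0]}
    - {"fingers":0,"offset":[0,0,0],"delta_rot":[0,0,0]}
    - {"fingers":0,"offset":[0,0,0],"delta_rot":[0,0,0]}
    - {"fingers":0,"offset":[0,0,0],"delta_rot":[0,0,0]}

```text
time: 28.0
position: [0.5947, 0.096, 0.0453]
tcp_rot: [3.14, -0.099, -0.0]
force: [-0.6, 1.1, 0.2]
opening: 0.0006
grasp_force: 0.0
```

Run:
```python
from m import *
from rig import arm
s=arm.get_state();print("TCP slab",M@(s["position"][:2]*1000-S0),s["force"])
layer(arm.capture("top"))
```

```text
TCP slab [26.64895334 75.54252723] [-0.5994484   1.0752825   0.17649794]
first ridge 43 (array([12.6, 37.3]), array([64.5,  8. ]), 5.1)
  top y [-1.5 63.7] x [-54.   88.7]
beside ridge 152 (array([ 27.7, -30.4]), array([89.2, 12.2]), 0.2)
  top y [-59.9  -1. ] x [-53.1  91. ]
across ridge 108 (array([-62.9,   1.1]), array([89. , 12.8]), 89.9)
  top y [-58.3  60.2] x [-92.1 -44.4]
```

Emit:
play_rows:
  steps:
    - {"fingers":0,"offset":[0,0.1,0],"delta_rot":[0,0,0]}
    - {"fingers":0,"offset":[0,0.1,0],"delta_rot":[0,0,0]}
    - {"fingers":0,"offset":[0,0.1,0],"delta_rot":[0,0,0]}
    - {"fingers":0,"offset":[0,0,0],"delta_rot":[0,0,0]}
    - {"fingers":0,"offset":[0,0,0],"delta_rot":[0,0,0]}
    - {"fingers":0,"offset":[0,0,0],"delta_rot":[0,0,0]}
    - {"fingers":0,"offset":[0,0,0],"delta_rot":[0,0,0]}
    - {"fingers":0,"offset":[0,0,0],"delta_rot":[0,0,0]}
    - {"fingers":0,"offset":[0,0,0],"delta_rot":[0,0,0]}
    - {"fingers":0,"offset":[0,0,0],"delta_rot":[0,0,0]}

```text
time: 29.3
position: [0.5945, 0.093, 0.0453]
tcp_rot: [-3.14, 0.099, -0.0]
force: [-0.5, 0.2, -0.4]
opening: 0.0004
grasp_force: 0.0
```

Emit:
play_rows:
  steps:
    - {"fingers":0,"offset":[0,-1,0],"delta_rot":[0,0,0]}
    - {"fingers":0,"offset":[0,-1.5,0],"delta_rot":[0,0,0]}
    - {"fingers":0,"offset":[0,0,-4],"delta_rot":[0,0,0]}
    - {"fingers":0,"offset":[0,0,-5],"delta_rot":[0,0,0]}
    - {"fingers":6,"offset":[0,0,-4],"delta_rot":[0,0,0]}
    - {"fingers":6,"offset":[-5,1,0],"delta_rot":[0,0,0]}
    - {"fingers":6,"offset":[-5,1,0],"delta_rot":[0,0,0]}
    - {"fingers":6,"offset":[-5,3,0],"delta_rot":[0,0,0]}
    - {"fingers":6,"offset":[-1,5,0],"delta_rot":[0,0,0]}
    - {"fingers":6,"offset":[0,0,0],"delta_rot":[0,0,0]}

```text
time: 30.55
position: [0.4296, 0.027, 0.1761]
tcp_rot: [3.139, -0.104, 0.003]
force: [0.2, 0.8, 0.4]
opening: 0.057
grasp_force: 0.0
```

Run:
```python
from m import *
from rig import arm
s=arm.get_state();print("TCP slab",M@(s["position"][:2]*1000-S0),s["force"])
layer(arm.capture("top"))
t=M.T@np.array([-127,0.8])+S0+[.6,-2.6];plan(s,*t,40,-93.34)
```

```text
TCP slab [-134.11813916   -2.9099341 ] [0.17544711 0.84360742 0.42756757]
first ridge 156 (array([27.6, 34.3]), array([89.6, 12.1]), 0.2)
  top y [-1.5 64. ] x [-53.2  90.8]
beside ridge 153 (array([ 27.7, -30.4]), array([89.2, 12.2]), 0.2)
  top y [-59.9   4.5] x [-52.2  92.7]
across ridge 11 (array([-57. ,  21.7]), array([47.9,  1.1]), -88.8)
  top y [-56.4  60.3] x [-56.7 -44.1]
t 30.55 pos [0.4296 0.027  0.1761] F [0.2 0.8 0.4] open 0.057 grip 0.0
rot [ 0.    -0.002 -0.008] off cm [ 0.79 -0.11 13.61]
```

The nudge never reached the first carton (the closed fingers are slimmer than I assumed), so I repeat it going further.

Emit:
play_rows:
  steps:
    - {"fingers":0,"offset":[1,-5,0],"delta_rot":[0,0,0]}
    - {"fingers":0,"offset":[5,-3,0],"delta_rot":[0,0,-0.008]}
    - {"fingers":0,"offset":[5,-0.3,0],"delta_rot":[0,0,0]}
    - {"fingers":0,"offset":[5,0,0],"delta_rot":[0,0,0]}
    - {"fingers":0,"offset":[0,0,2],"delta_rot":[0,0,0]}
    - {"fingers":0,"offset":[0,0,4],"delta_rot":[0,0,0]}
    - {"fingers":0,"offset":[0,0,4],"delta_rot":[0,0,0]}
    - {"fingers":0,"offset":[0,0,3],"delta_rot":[0,0,0]}
    - {"fingers":0,"offset":[0,0.3,0],"delta_rot":[0,0,0]}
    - {"fingers":0,"offset":[0,0,0],"delta_rot":[0,0,0]}

```text
time: 31.85
position: [0.5951, 0.0994, 0.0467]
tcp_rot: [-3.14, 0.086, -0.002]
force: [0.7, -0.1, 0.7]
opening: 0.0005
grasp_force: 0.0
```

Run:
```python
from m import *
from rig import arm
s=arm.get_state();print("TCP slab",M@(s["position"][:2]*1000-S0),s["force"],s["position"])
```

```text
TCP slab [26.85913057 78.96863214] [ 0.71623648 -0.07376972  0.68495509] [0.5951143  0.09936966 0.04669092]
```

Emit:
play_rows:
  steps:
    - {"fingers":0,"offset":[0,0.4,0],"delta_rot":[0,0,0]}
    - {"fingers":0,"offset":[0,0.25,0],"delta_rot":[0,0,0]}
    - {"fingers":0,"offset":[0,0.1,0],"delta_rot":[0,0,0]}
    - {"fingers":0,"offset":[0,0.1,0],"delta_rot":[0,0,0]}
    - {"fingers":0,"offset":[0,0.1,0],"delta_rot":[0,0,0]}
    - {"fingers":0,"offset":[0,0.1,0],"delta_rot":[0,0,0]}
    - {"fingers":0,"offset":[0,0,0],"delta_rot":[0,0,0]}
    - {"fingers":0,"offset":[0,0,0],"delta_rot":[0,0,0]}
    - {"fingers":0,"offset":[0,0,0],"delta_rot":[0,0,0]}
    - {"fingers":0,"offset":[0,0,0],"delta_rot":[0,0,0]}

```text
time: 33.1
position: [0.5952, 0.0893, 0.0468]
tcp_rot: [-3.139, 0.086, -0.004]
force: [0.2, 4.8, 5.5]
opening: 0.0003
grasp_force: 2.8
```

Run:
```python
from m import *
from rig import arm
s=arm.get_state();print("TCP slab",M@(s["position"][:2]*1000-S0),s["force"],s["position"])
layer(arm.capture("top"))
```

```text
TCP slab [27.51778356 68.88250045] [0.22580616 4.84539988 5.53326904] [0.5951842  0.08926228 0.04682262]
first ridge 61 (array([27.7, 34.6]), array([88.8, 10.7]), 5.1)
  top y [17.7 60.7] x [-53.9  32.3]
beside ridge 153 (array([ 26.7, -30.4]), array([91.2, 12.2]), 0.2)
  top y [-60.2  -5.6] x [-52.9  92.8]
across ridge 108 (array([-63. ,   1.1]), array([88.9, 12.8]), -89.9)
  top y [-58.3  60.2] x [-92.3 -44.4]
```

Emit:
play_rows:
  steps:
    - {"fingers":0,"offset":[0,0.1,0],"delta_rot":[0,0,0]}
    - {"fingers":0,"offset":[0,0.1,0],"delta_rot":[0,0,0]}
    - {"fingers":0,"offset":[0,0,0],"delta_rot":[0,0,0]}
    - {"fingers":0,"offset":[0,0,0],"delta_rot":[0,0,0]}
    - {"fingers":0,"offset":[0,0,0],"delta_rot":[0,0,0]}
    - {"fingers":0,"offset":[0,0,0],"delta_rot":[0,0,0]}
    - {"fingers":0,"offset":[0,0,0],"delta_rot":[0,0,0]}
    - {"fingers":0,"offset":[0,0,0],"delta_rot":[0,0,0]}
    - {"fingers":0,"offset":[0,0,0],"delta_rot":[0,0,0]}
    - {"fingers":0,"offset":[0,0,0],"delta_rot":[0,0,0]}

```text
time: 34.4
position: [0.5951, 0.0873, 0.0468]
tcp_rot: [-3.139, 0.086, -0.004]
force: [0.6, 4.9, 6.4]
opening: 0.0002
grasp_force: 2.9
```

Run:
```python
from m import *
from rig import arm
s=arm.get_state();print("TCP slab",M@(s["position"][:2]*1000-S0),s["force"],s["position"])
c=arm.capture("scene")
P,d,o=cloud(c);z=P[...,2]
q=((onplane(d,o,.103)*1000)[...,:2]-S0)@M.T
for y0 in(33,-30):
    k=(abs(q[...,0]-27)<60)&(abs(q[...,1]-y0)<18)&(z>.097)&(z<.11)
    print(k.sum(),rect(q[k]/1000))
```

```text
TCP slab [27.52765498 66.91045371] [0.5934647  4.90181869 6.37052353] [0.59507917 0.08729301 0.04682206]
128 (array([28.9, 26.8]), array([89.2, 12.7]), -0.2)
178 (array([ 27.5, -33.2]), array([91.3, 12.2]), -0.1)
```

Emit:
play_rows:
  steps:
    - {"fingers":0,"offset":[0,-1,0],"delta_rot":[0,0,0]}
    - {"fingers":0,"offset":[0,-2,0],"delta_rot":[0,0,0]}
    - {"fingers":0,"offset":[0,0,-4],"delta_rot":[0,0,0]}
    - {"fingers":0,"offset":[0,0,-5],"delta_rot":[0,0,0]}
    - {"fingers":6,"offset":[0,0,-4],"delta_rot":[0,0,0]}
    - {"fingers":6,"offset":[-5,1,0],"delta_rot":[0,0,0]}
    - {"fingers":6,"offset":[-5,1,0],"delta_rot":[0,0,0]}
    - {"fingers":6,"offset":[-5,3,0],"delta_rot":[0,0,0]}
    - {"fingers":6,"offset":[-2,5,0],"delta_rot":[0,0,0]}
    - {"fingers":6,"offset":[0,0,0],"delta_rot":[0,0,0]}

```text
time: 35.7
position: [0.4196, 0.0244, 0.1755]
tcp_rot: [3.139, -0.092, 0.001]
force: [0.8, -0.0, -0.1]
opening: 0.0566
grasp_force: 0.0
```

Run:
```python
from m import *
from rig import arm
s=arm.get_state();print("TCP slab",M@(s["position"][:2]*1000-S0),s["force"])
c=arm.capture("top");layer(c)
t=M.T@np.array([-117,0.8])+S0+[.6,-2.6];plan(s,*t,40,-93.34)
cv2.imwrite("pics/l.png",cv2.resize(c["img"][90:240,255:375,::-1],(480,600)))
```

```text
TCP slab [-144.00054344   -6.12249009] [ 0.82578294 -0.00943719 -0.14880132]
first ridge 156 (array([26.7, 30.5]), array([89.4, 23.9]), -9.2)
  top y [-1.5 59.5] x [-53.2  91.7]
beside ridge 154 (array([ 26.7, -30.4]), array([91.2, 12.2]), 0.2)
  top y [-59.8   4.4] x [-52.9  92. ]
across ridge 166 (array([-63.2,   1.1]), array([88.9, 13.3]), -89.7)
  top y [-57.5  60.1] x [-70.3 -44.1]
t 35.7 pos [0.4196 0.0244 0.1755] F [ 0.8 -0.  -0.1] open 0.0566 grip 0.0
rot [ 0.001 -0.001 -0.   ] off cm [ 2.78 -0.44 13.55]
```

View pics/l.png

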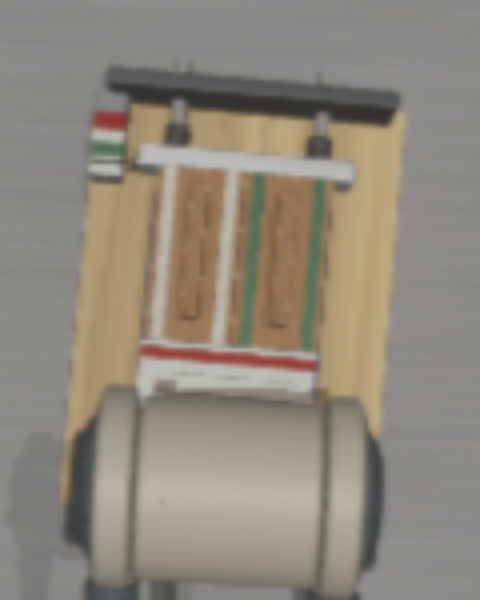

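The two cartons now touch, with white squarely across behind them. Final push.

Emit:
play_rows:
  steps:
    - {"fingers":6,"offset":[2.78,-0.44,2.5],"delta_rot":[0,0,0]}
    - {"fingers":6,"offset":[0,0,4],"delta_rot":[0,0,0]}
    - {"fingers":6,"offset":[0,0,4],"delta_rot":[0,0,0]}
    - {"fingers":6,"offset":[0,0,3],"delta_rot":[0,0,0]}
    - {"fingers":6,"offset":[0.2,0,0],"delta_rot":[0,0,0]}
    - {"fingers":6,"offset":[0.3,0,0],"delta_rot":[0,0,0]}
    - {"fingers":6,"offset":[0.2,0,0],"delta_rot":[0,0,0]}
    - {"fingers":6,"offset":[0.2,0,0],"delta_rot":[0,0,0]}
    - {"fingers":6,"offset":[0.1,0,0],"delta_rot":[0,0,0]}
    - {"fingers":6,"offset":[0.1,0,0],"delta_rot":[0,0,0]}

```text
time: 37.0
position: [0.458, 0.0282, 0.0419]
tcp_rot: [-3.14, 0.087, 0.006]
force: [-13.7, 0.4, 10.6]
opening: 0.0597
grasp_force: 7.0
```

Emit:
play_rows:
  steps:
    - {"fingers":6,"offset":[0.1,0,0],"delta_rot":[0,0,0]}
    - {"fingers":6,"offset":[0.1,0,0],"delta_rot":[0,0,0]}
    - {"fingers":6,"offset":[0.1,0,0],"delta_rot":[0,0,0]}
    - {"fingers":6,"offset":[0.1,0,0],"delta_rot":[0,0,0]}
    - {"fingers":6,"offset":[0.1,0,0],"delta_rot":[0,0,0]}
    - {"fingers":6,"offset":[0.1,0,0],"delta_rot":[0,0,0]}
    - {"fingers":6,"offset":[0.1,0,0],"delta_rot":[0,0,0]}
    - {"fingers":6,"offset":[0,0,0],"delta_rot":[0,0,0]}
    - {"fingers":6,"offset":[0,0,0],"delta_rot":[0,0,0]}
    - {"fingers":6,"offset":[0,0,0],"delta_rot":[0,0,0]}

```text
time: 38.25
position: [0.4635, 0.0281, 0.0419]
tcp_rot: [-3.14, 0.087, 0.012]
force: [-19.9, 1.8, 14.1]
opening: 0.0603
grasp_force: 10.1
```

```bash
cat > b.py <<'E'
from m import *
from rig import arm
s=arm.get_state();print(s["time"],"TCP slab",M@(s["position"][:2]*1000-S0),s["force"])
c=arm.capture("top");layer(c)
P,d,o=cloud(c);z=P[...,2];q=((onplane(d,o,.066)*1000)[...,:2]-S0)@M.T
k=(abs(z-.066)<.005)&(q[...,1]<-64)&(q[...,1]>-74)&(q[...,0]>70)&(q[...,0]<135);print("bar x (free 91.6)",np.percentile(q[k][:,0],[2,50,98]),k.sum())
E
python3 b.py
```

```text
38.25 TCP slab [-100.38057793    0.10358708] [-19.93735185   1.84782249  14.14022909]
first ridge 154 (array([33.6, 29.8]), array([89.9, 12. ]), 0.2)
  top y [-1.5 59.5] x [-20.5  93.3]
beside ridge 156 (array([ 33.4, -30.4]), array([90. , 12.2]), 0.2)
  top y [-59.7   4.5] x [-17.8  93.2]
bar x (free 91.6) [ 93.36058347 101.84488599 108.05523954] 19
```

Emit:
play_rows:
  steps:
    - {"fingers":6,"offset":[0.05,0,-0.05],"delta_rot":[0,0,0]}
    - {"fingers":6,"offset":[0.05,0,-0.05],"delta_rot":[0,0,0]}
    - {"fingers":6,"offset":[0.1,0,-0.05],"delta_rot":[0,0,0]}
    - {"fingers":6,"offset":[0.1,0,0],"delta_rot":[0,0,0]}
    - {"fingers":6,"offset":[0.1,0,0],"delta_rot":[0,0,0]}
    - {"fingers":6,"offset":[0,0,0],"delta_rot":[0,0,0]}
    - {"fingers":6,"offset":[0,0,0],"delta_rot":[0,0,0]}
    - {"fingers":6,"offset":[0,0,0],"delta_rot":[0,0,0]}
    - {"fingers":6,"offset":[0,0,0],"delta_rot":[0,0,0]}
    - {"fingers":6,"offset":[0,0,0],"delta_rot":[0,0,0]}

```text
time: 39.55
position: [0.4667, 0.0279, 0.0419]
tcp_rot: [-3.14, 0.087, 0.015]
force: [-18.8, 3.0, 8.0]
opening: 0.0599
grasp_force: 9.5
```

```bash
python3 b.py
```

```text
39.55 TCP slab [-97.1328679    0.17917508] [-18.82790706   2.96159839   8.0279986 ]
first ridge 154 (array([36.2, 29.8]), array([90. , 11.9]), -0.0)
  top y [-1.5 59.4] x [-15.5  93.8]
beside ridge 154 (array([ 36.2, -30.3]), array([90.3, 12. ]), -0.0)
  top y [-59.7   4.5] x [-12.5  93.9]
bar x (free 91.6) [ 97.49688037 107.39966391 110.85410838] 15
```

Emit:
play_rows:
  steps:
    - {"fingers":6,"offset":[0.05,0,-0.05],"delta_rot":[0,0,0]}
    - {"fingers":6,"offset":[0.05,0,-0.05],"delta_rot":[0,0,0]}
    - {"fingers":6,"offset":[0,0,0],"delta_rot":[0,0,0]}
    - {"fingers":6,"offset":[0,0,0],"delta_rot":[0,0,0]}
    - {"fingers":6,"offset":[0,0,0],"delta_rot":[0,0,0]}
    - {"fingers":6,"offset":[0,0,0],"delta_rot":[0,0,0]}
    - {"fingers":6,"offset":[0,0,0],"delta_rot":[0,0,0]}
    - {"fingers":6,"offset":[0,0,0],"delta_rot":[0,0,0]}
    - {"fingers":6,"offset":[0,0,0],"delta_rot":[0,0,0]}
    - {"fingers":6,"offset":[0,0,0],"delta_rot":[0,0,0]}

```text
time: 40.85
position: [0.4676, 0.0279, 0.042]
tcp_rot: [-3.14, 0.087, 0.016]
force: [-16.6, 2.6, 4.4]
opening: 0.06
grasp_force: 8.3
```

```bash
python3 b.py
python3 - <<'E'
from rig import arm
import cv2,numpy as np
a=arm.capture("scene")["img"][150:330,230:410,::-1];b=arm.capture("top")["img"][100:220,260:350,::-1]
cv2.imwrite("pics/z.png",np.hstack([cv2.resize(a,(450,590)),cv2.resize(b,(350,590))]))
E
```

```text
40.85 TCP slab [-96.29849461   0.19072061] [-16.61232937   2.6222816    4.43989141]
first ridge 150 (array([36.6, 29.8]), array([89.3, 11.9]), -0.0)
  top y [-1.4 59.5] x [-14.9  93.8]
beside ridge 151 (array([ 36.7, -30.2]), array([89.3, 12.2]), -0.0)
  top y [-59.7   4.5] x [-11.7  94. ]
bar x (free 91.6) [ 99.39110434 106.25895295 110.84913916] 16
```

View pics/z.png

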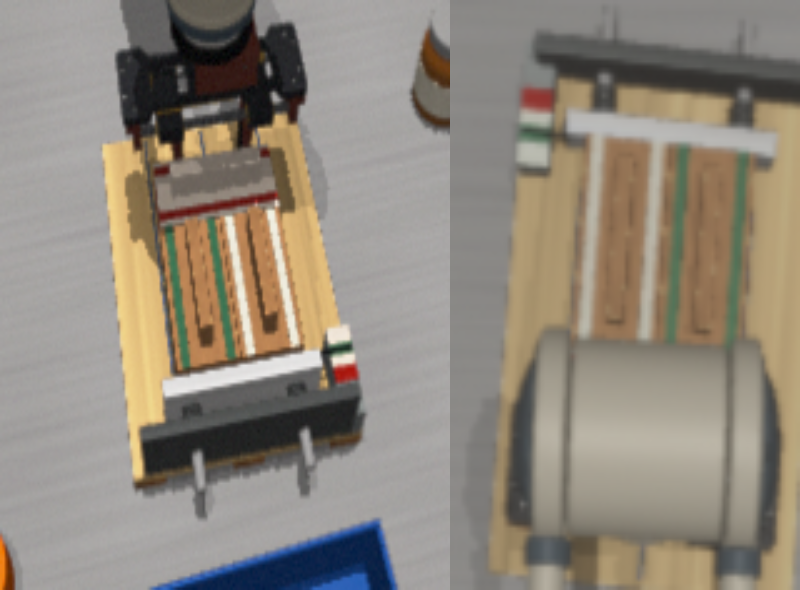

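The pointer lies in the middle of the green zone (px 535,132), the layer is tight and square, and the push holds steady at about 17 N. Handing in.

```bash
python3 -c "
from rig import arm
print(arm.close_job())"
```

```text
the job is handed in; nothing more can be done
None
```

The layer is set and closed up tight against the stop bar, with the pointer mid-green. The arm is still holding a steady push of about 17 N. The job took about 41 s and is handed in. To close a gap of about 5 mm, I nudged the kraft carton already there towards the middle line.

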